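Point out the stray vial in the carousel

ROBOT

A 6-joint arm with a two-finger parallel gripper is mounted at the origin on a cart in front of the work surface, level with it; the furniture and walls round the work are solid. World frame = base frame: x ahead of the robot, y to its left, z up, the work surface at z = 0. Lengths are in m, angles in degrees, forces in N, time in s.
With the tool pointing down it reaches from about 0.325 to 0.775 m from the base axis. Payload 5.5 kg.
Tool frame: the origin (TCP) lies midway between the tips of the shut fingers; the grasp point (between the pads) lies 19 mm behind it (ctrl.grip_depth is the distance from the TCP to the grasp point, in m); z points along the fingers, y is the line along which they close (so a half turn about z gives the same grasp; the last joint's range is limited). The gripper opens to 88 mm and grips with 3 to 60 N. Pads are 20 mm wide; open, the fingers measure 115 mm over their backs; the gripper's body (75 mm by 178 mm) begins 61 mm behind the grasp point.
Start: joints at [-74.066, 5.22, 70.514, -0, 104.267, -3.249], TCP at [0.197, -0.567, 0.223] pointing down, gripper open.
Joint ranges: [-164.24, 164.24], [-49.07, 125.15], [9.68, 141.18], [-86.29, 266.29], [3.28, 154.24], [-151.56, 151.56]. Speed limits (degrees/s): [147.25, 147.25, 172.46, 180, 180, 180].

INTERFACE

Orientations are given as a 3x3 rotation matrix whose columns are the frame's x, y, z axes.
In Python, from plant import ctrl, readout, viewer, order, nets gives the robot as it stands. Calls block until the motion is done:
- ctrl.move_to(position, orientation): joint-space move of the TCP to a pose.
- ctrl.move_l(position, ori=None, vel=0.15, force_limit=None): straight line of the TCP; ori=None keeps the orientation; vel is the mean speed in m/s. With force_limit (N) it stops when the force on the tool has changed by that much, and returns True; else False.
- ctrl.movej(angles): joint-space move.
- ctrl.command_gripper(opening, f_grip=None): opening from 0.0 (shut) to 1.0 (fully open); f_grip is the grip in N (None keeps the last); returns when the fingers have stopped.
- ctrl.dwell(seconds).
- ctrl.solve_ik(position, orientation): joint angles nearest the present ones, or None.
- readout.get_state(): the state.
- viewer.get_image(name): name is "scene" or "side" or "wrist"; returns a dict with "image" (480x640x3 uint8, red, green, blue), "intrinsics" (3x3 intrinsics, pixels), "cam_to_world" (4x4, takes a point from camera to world coordinates); the wrist camera has in their place "tool_from_camera" (4x4, takes a point from camera to tool coordinates, whose origin is the TCP and whose axes are the flange's). Camera axes: x right, y up, looking along -z (the intrinsics and any distortion apply to the point x, -y, -z); pixel columns grow to the right and rows downward; lengths in m; the calibration is good to about 2 mm. A picture is of the moment at which its call begins: read the wrist's pose just before it. There is no depth.
A pose or a line that the arm cannot do raises ctrl.MotionError and nothing moves.
- order.hand_in(): hands the job in; it is judged then, once.
Trained networks look in the newest picture that a camera, given by its name, has taken for a name from the list of things; names that differ only in an ending like _2 or _b are one class to them, and where a whole thing is asked for, a point or a joint stands for the part that bears it (a point fixed in the world has none). Each returns a list of dicts, best first, with "score" (0 to 1); they miss things now and then, are a little off and sometimes report something else, mostly with a low value. They report only what shows in the picture. A call takes as long as a camera call.
- nets.find_in(camera, name): "pixel" ([column, row] in pixels, amid what is visible of it).
- nets.regions_of(camera, name): "pixels" (480x640 bool, what is visible of it) and "pixel" ([column, row] in pixels, amid what is visible of it).
The state is a dict: "time": time; "qpos": joint angles; "qvel": joint speeds; "joint_efforts": joint torques, N m; "ee_pos": TCP position; "tcp_rot": TCP orientation; "wrist_force": force on the tool from outside, world axes, zero at the start; "wrist_torque": the same for the moment, N m; "width": opening from 0.0 (shut) to 1.0 (fully open); "grip_force": force on a finger pad.
Only numpy, scipy, OpenCV 4.12 (cv2) and the standard library are available. Lean on these libraries where they do the work, as an engineer would, in place of code of your own. Each camera call takes 0.05 s, during which the arm holds its last target. There are 200 camera calls.

TASK

One tall vial has got into the sampler carousel among the short ones. With the fingertips, without gripping it, gently push the crank's upright peg round until the tall vial stands in the middle of the loading port, take the fingers off the crank, and then point at that vial for the colleague who will take it out: fingertips two to three centimetres straight above its cap, held still for two seconds and still pointing there when you finish. Do not touch or lift any vial and leave the other things on the table alone.

Things in the scene. Friction and masses are not known exactly. Their poses are not given: they have to be found in the camera images.
- carousel: Round grey sampler carousel on the table, fixed during the run, 228 mm across; origin at the centre of its underside, z up on the turning axis. A fixed clear dust cover, 212 mm across, top 124 mm above the table, closes it all round and above except at the loading port, which lies on the carousel's own -x axis (roughly towards the robot).
- tray (a joint): Angle (rad) of the dark tray in the carousel about its vertical axis, counter-clockwise from above positive; crank, seats and vials turn with it. At 0, where it starts, the crank points along the carousel's -x axis, over the port. Turns from -3.8 to 3.8 against friction of about 0.06 N m (1.2 N at the peg) and stays where it is left.
- peg (a point): Centre of the top of the crank's upright black peg, 176 mm above the table. Peg 16 mm in diameter, 142 to 176 mm above the table, 50 mm from the carousel's axis; a collar 18 mm across round its foot reaches 143 mm. It stands on the crank's flat steel arm, whose top is 138 mm above the table.
- hub (a point): Centre of the top of the crank's round hub, on the carousel's axis; hub 36 mm across, its top 143 mm above the table. The tray below has eight seats 75 mm from this axis, 45 degrees apart: black cups 33 mm across and 18 mm high. The two seats nearest the crank, 22.5 degrees to either side of it, are empty; the other six hold the vials in any order.
- port (a point): Middle of the loading port, where a vial's underside stands when it is in the port: 75 mm from the carousel's axis along its -x, 34 mm above the table; fixed. The port is a gap 52 degrees wide in cover top and side wall, from 44 mm off the axis outwards, with aluminium edges reaching 125 mm above the table.
- tall_vial: The tall glass crimp-top vial with white cap, 23 mm across, 76 mm tall, loose in one of the tray's seats; the only tall one in the tray (the tall vials in the blue rack are not meant). Origin at the centre of its underside, 34 mm above the table; its cap's top is 110 mm above the table, 14 mm below the cover's top.
- short_vial_1: short glass crimp-top vial, 23 mm across and 46 mm tall, standing in another seat of the tray; origin at the centre of its underside
- short_vial_2: short glass crimp-top vial, 23 mm across and 46 mm tall, standing in another seat of the tray; origin at the centre of its underside
- short_vial_3: short glass crimp-top vial, 23 mm across and 46 mm tall, standing in another seat of the tray; origin at the centre of its underside
- short_vial_4: short glass crimp-top vial, 23 mm across and 46 mm tall, standing in another seat of the tray; origin at the centre of its underside
- short_vial_5: short glass crimp-top vial, 23 mm across and 46 mm tall, standing in another seat of the tray; origin at the centre of its underside
- crimper: bystander lying on the table; origin at the centre of its underside. Vial crimper with black handles, 92 x 213 x 35 mm.
- cap_dish: bystander lying on the table; origin at the centre of its underside. Low white dish, 70 mm across, 14 mm high.
- tweezers: bystander lying on the table; origin at the centre of its underside. Steel tweezers, 120 mm long, 8 mm high.
- marker: bystander lying on the table; origin at the centre of its underside. Felt marker with red cap, 135 mm long, 16 mm high.
- timer: bystander lying on the table; origin at the centre of its underside. Flat white bench timer, 66 x 66 x 19 mm.

How it is judged (in metres and radians):
On the way, in this order (a step that is already met when the one before it is completed fails the run):
1. the tall vial stands at rest in the loading port and the fingers are off the crank (horizontal distance between tall_vial and port below 0.012 m and velocity of joint tray between -0.05 and 0.05 rad/s and angle between each of tall_vial, short_vial_1, short_vial_2, short_vial_3, short_vial_4, short_vial_5's own z axis and vertical below 0.15 rad and z of each of tall_vial, short_vial_1, short_vial_2, short_vial_3, short_vial_4, short_vial_5 in the frame of carousel below 0.044 m and contact force between the fingers and anything else below 0.2 N), for 0.3 s.
2. the fingertips point at the tall vial from just above its cap, touching nothing, for two seconds (horizontal distance between tall_vial and port below 0.012 m and velocity of joint tray between -0.05 and 0.05 rad/s and horizontal distance between the grasp point and tall_vial below 0.015 m and z of the grasp point in the frame of tall_vial between 0.088 and 0.151 m and contact force between the fingers and anything else below 0.2 N), for 2 s.
At the end, for the whole second after the job is handed in: The tall vial stands at rest within 12 mm of the middle of the loading port, all six vials stand upright in their seats (tilt under 0.15 rad, not raised by 10 mm), and the grasp point is still within 15 mm of straight above the tall vial's axis and 12 to 75 mm above its cap, touching nothing (all of step 2 and angle between each of tall_vial, short_vial_1, short_vial_2, short_vial_3, short_vial_4, short_vial_5's own z axis and vertical below 0.15 rad and z of each of tall_vial, short_vial_1, short_vial_2, short_vial_3, short_vial_4, short_vial_5 in the frame of carousel below 0.044 m).
It fails at once if the crank is gripped or forced (over 20 N) instead of gently pushed (contact force between the fingers and tray above 20 N).
It fails at once if a vial is touched by the robot (contact force between any of the fingers, the arm and tall_vial above 0.3 N or contact force between any of the fingers, the arm and short_vial_1 above 0.3 N or contact force between any of the fingers, the arm and short_vial_2 above 0.3 N or contact force between any of the fingers, the arm and short_vial_3 above 0.3 N or contact force between any of the fingers, the arm and short_vial_4 above 0.3 N or contact force between any of the fingers, the arm and short_vial_5 above 0.3 N).
It fails at once if a vial is lifted out of its seat or tipped (z of any of tall_vial, short_vial_1, short_vial_2, short_vial_3, short_vial_4, short_vial_5 in the frame of carousel above 0.05 m or angle between any of tall_vial, short_vial_1, short_vial_2, short_vial_3, short_vial_4, short_vial_5's own z axis and vertical above 0.4 rad).
It fails at once if another thing on the table is moved (distance of any of crimper, cap_dish, tweezers, marker, timer from where it was at the start of the episode above 0.015 m).
It also fails if it takes over 54 s, if anything falls off the work surface, if the arm or the gripper's body presses on something with over 40 N, if the wrist force passes 120 N, or if a joint passes its speed limit or range.

## Working session

There is one attempt and no reset: what is moved stays moved. The work goes in short steps, each a Python script; the robot and the scene stay as the last script left them, time stands still between calls to the robot, and variables do not carry over. Pictures are saved under pics/ and viewed, at most 10 in all, crops included, and the job is handed in when it is done.

```bash
ls; mkdir -p pics
python3 - <<'E'
from plant import ctrl, readout, viewer, order, nets
import cv2, numpy as np
for c in ["scene","side"]:
    d=viewer.get_image(c); cv2.imwrite(f"pics/{c}0.png",d["image"][:,:,::-1])
    print(c,np.round(d["intrinsics"],1).tolist(),np.round(d["cam_to_world"],4).tolist(),[k for k in d])
    for n in ["carousel","peg","hub","tall_vial","short_vial_1","tray"]:
        print(n,[(np.round(r["pixel"]).tolist(),round(r["score"],2)) for r in nets.find_in(c,n)][:8])
E
```

```text
pics
scene [[529.2, 0.0, 321.0], [0.0, 529.2, 238.7], [0.0, 0.0, 1.0]] [[-0.7107, 0.4274, -0.5588, -0.0815], [-0.7035, -0.4247, 0.5698, 0.6085], [0.0062, 0.7981, 0.6025, 0.7897], [0.0, 0.0, 0.0, 1.0]] ['image', 'intrinsics', 'cam_to_world']
carousel [([343.0, 246.0], 0.86)]
peg [([369.0, 249.0], 0.71)]
hub [([371.0, 251.0], 0.8)]
tall_vial []
short_vial_1 [([373.0, 232.0], 0.67)]
tray [([367.0, 252.0], 0.85)]
side [[507.8, 0.0, 321.1], [0.0, 507.8, 240.2], [0.0, 0.0, 1.0]] [[-0.8685, -0.4169, 0.2682, 0.9129], [0.4956, -0.7426, 0.4506, 0.6078], [0.0113, 0.5242, 0.8515, 1.2805], [0.0, 0.0, 0.0, 1.0]] ['image', 'intrinsics', 'cam_to_world']
carousel [([301.0, 226.0], 0.97), ([313.0, 204.0], 0.4)]
peg [([311.0, 208.0], 0.74)]
hub [([312.0, 210.0], 0.79)]
tall_vial []
short_vial_1 []
tray [([309.0, 207.0], 0.58)]
```

Run:
```python
import cv2
a=cv2.imread("pics/scene0.png");cv2.imwrite("pics/a.png",a)
s=cv2.imread("pics/side0.png")
cv2.imwrite("pics/c.png",cv2.resize(a[150:350,230:480],None,fx=3,fy=3,interpolation=cv2.INTER_CUBIC))
cv2.imwrite("pics/d.png",cv2.resize(s[130:310,190:430],None,fx=3.3,fy=3.3,interpolation=cv2.INTER_CUBIC))
```

```text
(no output)
```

View pics/scene0.png

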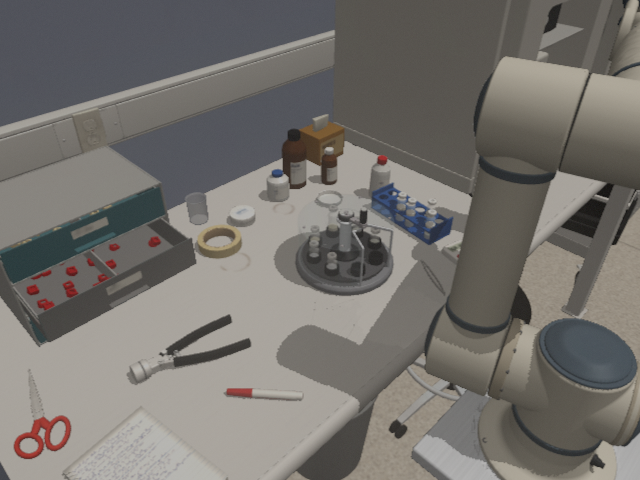

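View pics/c.png

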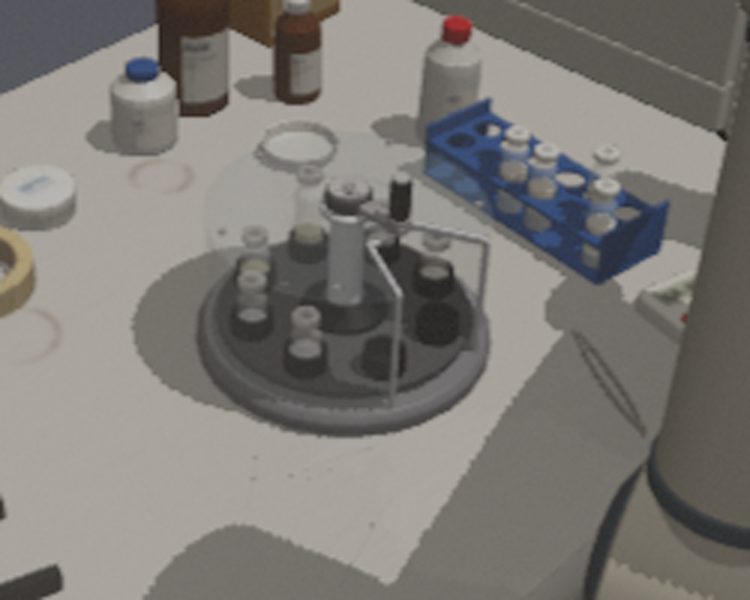

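View pics/d.png

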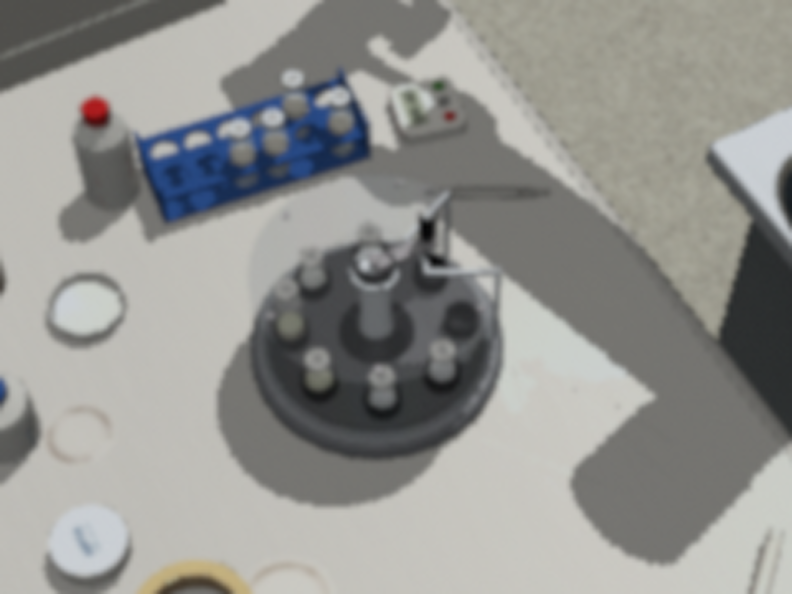

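The scene view shows the carousel with its hub top near (346,212) and peg top near (364,209). A taller vial stands at the back-left of the hub, near (332,220). I'll fit the carousel pose and overlay predicted seats and caps.

```bash
cat > h.py <<'E'
import numpy as np, cv2
from plant import ctrl, readout, viewer, order, nets
def proj(d,P):
    T=np.linalg.inv(d["cam_to_world"]); p=(T[:3,:3]@np.atleast_2d(P).T).T+T[:3,3]
    q=np.stack([p[:,0],-p[:,1],-p[:,2]],1)@d["intrinsics"].T
    return q[:,:2]/q[:,2:]
def onz(d,px,z):
    r=np.linalg.inv(d["intrinsics"])@[px[0],px[1],1]; r=d["cam_to_world"][:3,:3]@[r[0],-r[1],-r[2]]
    o=d["cam_to_world"][:3,3]; return o+r*(z-o[2])/r[2]
def ring(c,r,z,a): return np.stack([c[0]+r*np.cos(a),c[1]+r*np.sin(a),z+0*a],1)
E
python3 - <<'E'
from h import *
from scipy.optimize import least_squares
D={c:viewer.get_image(c) for c in["scene","side"]}
for d in D.values(): d["cam_to_world"]=np.array(d["cam_to_world"]);d["intrinsics"]=np.array(d["intrinsics"])
px={"scene":[(346.3,212.3),(363.7,209.3)],"side":[(302.1,209.4),(319.7,196.7)]}
for c in D: print(c,onz(D[c],px[c][0],.143),onz(D[c],px[c][1],.176))
M={}
for c in D:  # carousel silhouette
    r=nets.regions_of(c,"carousel"); M[c]=r[0]["pixels"]; print(c,r[0]["score"],np.argwhere(M[c]).min(0),np.argwhere(M[c]).max(0))
def f(p):
    c,y=p[:2],p[2]; e=[]
    for k in D:
        e+=[proj(D[k],[*c,.143])[0]-px[k][0], proj(D[k],[c[0]-.05*np.cos(y),c[1]-.05*np.sin(y),.176])[0]-px[k][1]]
    return np.ravel(e)
s=least_squares(f,[.45,0,0]); c,y=s.x[:2],s.x[2]; print(s.x,np.degrees(y),s.fun.round(1))
for k,(x0,y0,w,h,S) in dict(scene=(230,150,250,200,3),side=(190,130,240,180,3.3)).items():
    im=cv2.resize(D[k]["image"][y0:y0+h,x0:x0+w,::-1],None,fx=S,fy=S,interpolation=cv2.INTER_CUBIC)
    def dr(P,col,closed=True):
        q=((proj(D[k],P)-[x0,y0])*S).round().astype(int); cv2.polylines(im,[q.reshape(-1,1,2)],closed,col,1); return q
    a=np.linspace(0,2*np.pi,80)
    dr(ring(c,.114,0.0,a),(0,255,0)); dr(ring(c,.018,.143,a),(0,255,0)); dr(ring(c,.106,.124,a),(255,255,0))
    for i in range(6):
        t=y+np.pi+np.radians(67.5+45*i); b=c+.075*np.array([np.cos(t),np.sin(t)])
        q=dr(ring(b,.009,.080,a),(0,0,255)); dr(ring(b,.009,.110,a),(255,0,255))
        cv2.putText(im,str(i),tuple(int(v) for v in q[0]),0,.5,(0,255,255),1)
    for sg in(-26,26):
        t=y+np.pi+np.radians(sg); dr(np.array([[*(c+r*np.array([np.cos(t),np.sin(t)])),.125] for r in(.044,.106)]),(0,165,255),False)
    cv2.imwrite(f"pics/o_{k}.png",im)
E
```

```text
scene [ 0.54653314 -0.10980497  0.143     ] [ 0.49649118 -0.10703213  0.176     ]
side [ 0.55101426 -0.10525937  0.143     ] [ 0.50013922 -0.09807153  0.176     ]
scene 0.75 [194 296] [295 393]
side 0.74 [182 265] [269 342]
[ 0.54725042 -0.10828937 -0.08896   ] -5.097032384529437 [-0.7  0.1 -1.4  0.4  0.7 -1.3 -0.2 -1.9]
```

View pics/o_scene.png

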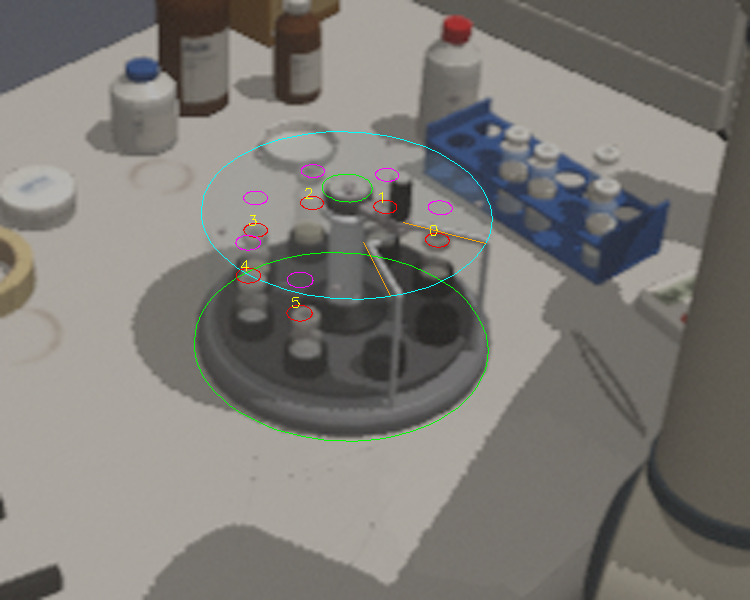

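View pics/o_side.png

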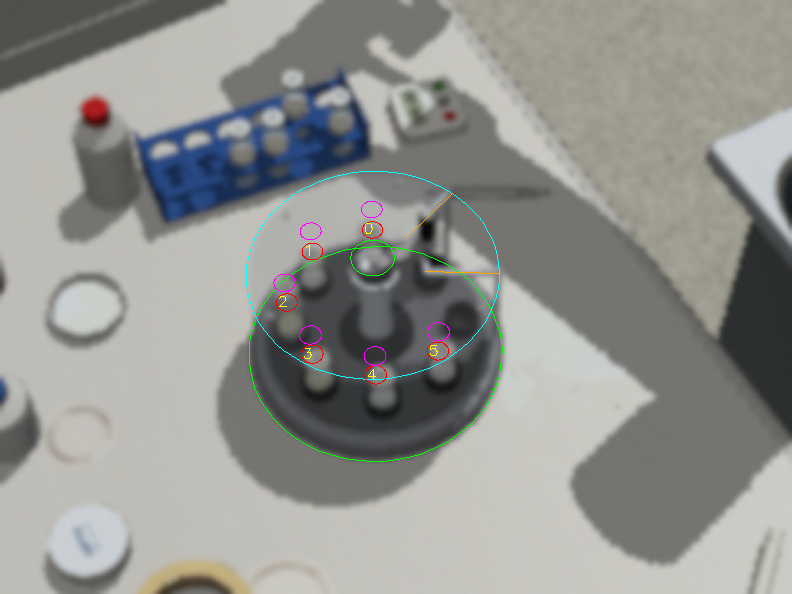

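Seat 2, at the back, holds the tall vial: its cap lies at the upper ring in both views, and all the others lie at the lower ring. So the tray must turn −157.5° (clockwise). Next I'll refine the pose with the wrist camera from above.

```bash
cat >> h.py <<'E'
def down(psi): # tool x axis at world angle psi, z down
    c,s=np.cos(psi),np.sin(psi); return np.array([[c,s,0],[s,-c,0],[0,0,-1.]])
def wrist():
    s=readout.get_state(); d=viewer.get_image("wrist")
    T=np.eye(4);T[:3,:3]=s["tcp_rot"];T[:3,3]=s["ee_pos"]
    d["cam_to_world"]=T@np.array(d["tool_from_camera"]); d["intrinsics"]=np.array(d["intrinsics"]); return d
E
python3 - <<'E'
from h import *
d=wrist(); print(np.round(d["tool_from_camera"],3).tolist(), np.round(d["intrinsics"]).tolist(),{k:v for k,v in d.items() if k not in("image","intrinsics","cam_to_world","tool_from_camera")})
s=readout.get_state(); print(s["time"],np.round(s["tcp_rot"],2).tolist())
D={"scene":viewer.get_image("scene")};D=D["scene"];D={k:np.array(v) for k,v in D.items()}
for n,p in dict(brown=(295,187),redcap=(380,198),brown2=(329,182)).items(): print(n,onz(D,p,0))
for n,p in dict(browntop=(293,132)).items(): print(n,[onz(D,p,z).round(3).tolist() for z in(.1,.15,.2)])
for deg in range(-180,180,30):
    q=ctrl.solve_ik(np.array([.5,-.1,.40]),down(np.radians(deg))); print(deg,None if q is None else np.round(q).tolist())
E
```

```text
[[0.001, 0.969, 0.249, 0.069], [1.0, -0.001, 0.0, -0.0], [0.0, 0.249, -0.969, -0.162], [0.0, 0.0, 0.0, 1.0]] [[353.0, 0.0, 326.0], [0.0, 353.0, 235.0], [0.0, 0.0, 1.0]] {}
0.95 [[0.94, 0.33, 0.0], [0.33, -0.94, -0.0], [0.0, 0.0, -1.0]]
brown [ 0.87467569 -0.25934159  0.        ]
redcap [ 0.66733234 -0.38651049  0.        ]
brown2 [ 0.8257831  -0.34784753  0.        ]
browntop [[0.984, -0.356, 0.1], [0.907, -0.286, 0.15], [0.829, -0.216, 0.2]]
-180 [-15.0, -2.0, 59.0, -0.0, 123.0, -105.0]
-150 [-15.0, -2.0, 59.0, -0.0, 123.0, -135.0]
-120 None
-90 None
-60 [-15.0, -2.0, 59.0, -0.0, 123.0, 135.0]
-30 [-15.0, -2.0, 59.0, -0.0, 123.0, 105.0]
0 [-15.0, -2.0, 59.0, -0.0, 123.0, 75.0]
30 [-15.0, -2.0, 59.0, -0.0, 123.0, 45.0]
60 [-15.0, -2.0, 59.0, -0.0, 123.0, 15.0]
90 [-15.0, -2.0, 59.0, -0.0, 123.0, -15.0]
120 [-15.0, -2.0, 59.0, -0.0, 123.0, -45.0]
150 [-15.0, -2.0, 59.0, -0.0, 123.0, -75.0]
```

Run:
```python
from h import *
ctrl.command_gripper(0.0)
p=np.array(readout.get_state()["ee_pos"]); ctrl.move_l(p+[0,0,.12],vel=.25)
ctrl.move_to(np.array([.547,-.19,.34]),down(np.pi/2))
d=wrist(); np.savez("w0.npz",**d); im=d["image"][:,:,::-1].copy()
for n in["peg","hub","tall_vial","carousel"]:
    print(n,[(np.round(r["pixel"]).tolist(),round(r["score"],2)) for r in nets.find_in("wrist",n)][:8])
c=np.array([.5473,-.1083])
s=readout.get_state(); print(s["time"],s["ee_pos"],s["width"])
cv2.imwrite("pics/w0.png",im)
```

```text
peg [([280.0, 128.0], 0.79)]
hub [([276.0, 130.0], 0.71)]
tall_vial []
carousel [([329.0, 120.0], 0.74)]
5.0917 [ 0.54677894 -0.1906872   0.33999209] 0.004334497786361396
```

View pics/w0.png

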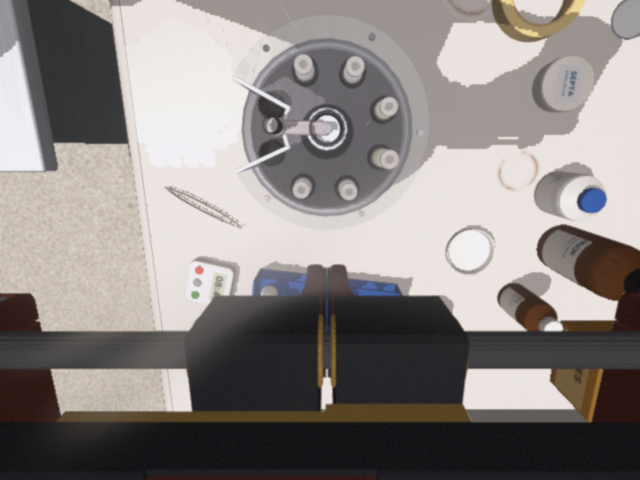

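The wrist view shows the hub top at about (327,128), the peg top at (271,125), the port frame to the left, and seat 2 at about (386,158). I'll combine all three cameras into one pose and check that the push path is feasible.

```bash
cat > path.py <<'E'
from h import *
def pusher(c,th,lead=0.0,off=.0215,r=.050):
    # tool centre behind the peg (CCW side) for crank world angle th
    t=np.array([-np.sin(th),np.cos(th)]); return c+r*np.array([np.cos(th),np.sin(th)])+(off+lead)*t
E
python3 - <<'E'
from path import *
from scipy.optimize import least_squares
w=dict(np.load("w0.npz")); g=cv2.cvtColor(w["image"],cv2.COLOR_RGB2GRAY)
D={"wrist":w}
for k in("scene","side"): D[k]={a:np.array(b) for a,b in viewer.get_image(k).items()}
print("wrist only",onz(w,(327,128),.143),onz(w,(271,125),.176))
px={"scene":[(346.3,212.3),(363.7,209.3)],"side":[(302.1,209.4),(319.7,196.7)],"wrist":[(327,128),(271,125)]}
def f(p):
    c,y=p[:2],p[2]; e=[]
    for k in D:
        e+=[proj(D[k],[*c,.143])[0]-px[k][0], proj(D[k],[c[0]-.05*np.cos(y),c[1]-.05*np.sin(y),.176])[0]-px[k][1]]
    return np.ravel(e)
s=least_squares(f,[.55,-.11,0],loss="soft_l1"); print(s.x,np.degrees(s.x[2]),f(s.x).round(1))
# wrist overlay
c,y=s.x[:2],s.x[2]; im=cv2.resize(w["image"][0:240,200:460,::-1],None,fx=2.5,fy=2.5,interpolation=cv2.INTER_CUBIC); a=np.linspace(0,6.28,80)
def dr(P,col,cl=True): cv2.polylines(im,[((proj(w,P)-[200,0])*2.5).round().astype(int).reshape(-1,1,2)],cl,col,1)
dr(ring(c,.106,.124,a),(255,255,0)); dr(ring(c,.018,.143,a),(0,255,0)); dr(ring(c,.114,0,a),(0,255,0))
for i in range(8):
    t=y+np.pi+np.radians(67.5+45*i); b=c+.075*np.array([np.cos(t),np.sin(t)])
    dr(ring(b,.0115,.11 if i==2 else .08,a),(0,0,255))
for sg in(-26,26):
    t=y+np.pi+np.radians(sg); dr(np.array([[*(c+r*np.array([np.cos(t),np.sin(t)])),.125] for r in(.044,.106)]),(0,165,255),False)
cv2.imwrite("pics/w0o.png",im); np.save("pose.npy",s.x)
for dd in range(0,-170,-20):
    th=y+np.pi+np.radians(dd); q=ctrl.solve_ik(np.r_[pusher(c,th),.155],down(th)); print(dd,None if q is None else np.round(q).tolist())
E
```

```text
wrist only [ 0.54806422 -0.10751178  0.143     ] [ 0.49856656 -0.10634621  0.176     ]
[ 0.54816728 -0.10764516 -0.02840112] -1.627264496166185 [ 0.1  0.1 -0.4 -0.1 -1.2  0.1 -0.9 -0.2  0.5 -1.  -0.9 -2.4]
0 [-18.0, -8.0, 91.0, -0.0, 98.0, -107.0]
-20 [-16.0, -10.0, 92.0, -0.0, 98.0, -85.0]
-40 [-14.0, -10.0, 92.0, -0.0, 98.0, -63.0]
-60 [-12.0, -9.0, 91.0, -0.0, 98.0, -41.0]
-80 [-10.0, -7.0, 89.0, -0.0, 98.0, -19.0]
-100 [-9.0, -4.0, 87.0, -0.0, 97.0, 2.0]
-120 [-9.0, -1.0, 84.0, -0.0, 97.0, 23.0]
-140 [-9.0, 2.0, 81.0, -0.0, 97.0, 42.0]
-160 [-10.0, 4.0, 79.0, -0.0, 97.0, 61.0]
```

View pics/w0o.png

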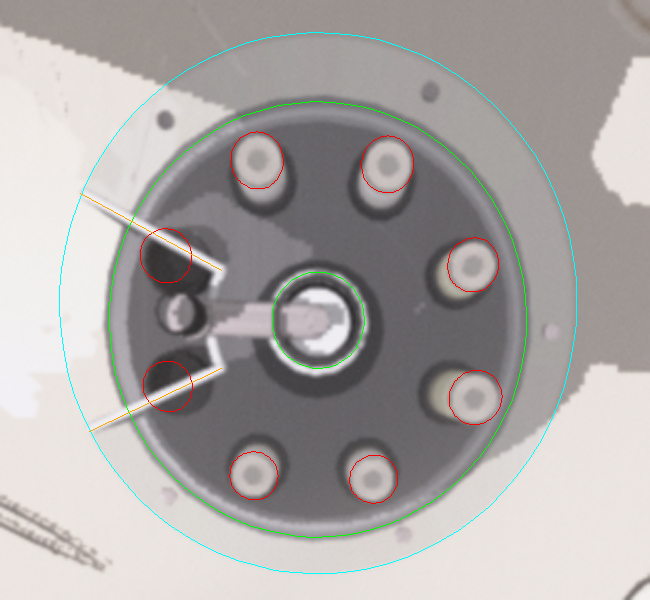

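The overlay fits well: the cap rings, hub and port edges all line up, with the tall vial at seat 2. Now I'll push.

Run:
```python
from path import *
c0=np.load("pose.npy"); c,y=c0[:2],c0[2]
th0=y+np.pi
p=pusher(c,th0,.015)
ctrl.move_to(np.r_[p,.23],down(th0))
print("down",ctrl.move_l(np.r_[p,.153],vel=.1,force_limit=8))
f0=np.array(readout.get_state()["wrist_force"]); mx=0
print("contact",ctrl.move_l(np.r_[pusher(c,th0),.153],vel=.03,force_limit=10))
for dd in np.linspace(0,-157.5,19)[1:]:
    th=th0+np.radians(dd)
    hit=ctrl.move_l(np.r_[pusher(c,th),.153],ori=down(th),vel=.03,force_limit=10)
    f=np.array(readout.get_state()["wrist_force"])-f0
    print(round(dd),hit,f.round(1).tolist(),end=" ")
    if hit: break
s=readout.get_state(); print("\n",s["time"],s["ee_pos"])
```

```text
down False
contact False
-9 False [-1.2, 0.7, -1.3] -18 False [0.1, 1.4, -0.7] -26 False [-0.7, 1.7, -0.9] -35 False [-0.9, 0.2, -1.1] -44 False [0.5, 0.9, -1.2] -52 False [-0.5, 0.9, -1.2] -61 False [-1.2, 2.5, -1.3] -70 False [-0.5, 0.8, -0.7] -79 False [-0.5, 0.3, -0.6] -88 False [0.5, 1.3, -0.9] -96 False [-0.1, 2.0, -1.2] -105 False [-0.4, 0.5, -1.1] -114 False [-0.1, 1.7, -1.5] -122 False [0.2, 0.8, -1.4] -131 False [-1.0, 0.9, -1.7] -140 False [0.4, 1.6, -1.1] -149 False [-0.2, 0.9, -0.5] -158 False [-0.5, 1.1, -1.4] 
 15.75 [ 0.58713701 -0.06969932  0.15298461]
```

Run:
```python
from path import *
c0=np.load("pose.npy"); c,y=c0[:2],c0[2]
th=y+np.pi+np.radians(-157.5)
p=pusher(c,th,.015)
ctrl.move_l(np.r_[p,.153],vel=.05); ctrl.move_l(np.r_[p,.25],vel=.2)
ctrl.move_to(np.array([.547,-.19,.34]),down(np.pi/2))
w=wrist(); np.savez("w1.npz",**w); print(readout.get_state()["time"])
im=cv2.resize(w["image"][0:240,200:460,::-1],None,fx=2.5,fy=2.5,interpolation=cv2.INTER_CUBIC); a=np.linspace(0,6.28,80)
def dr(P,col,cl=True): cv2.polylines(im,[((proj(w,P)-[200,0])*2.5).round().astype(int).reshape(-1,1,2)],cl,col,1)
def pt(r,t,z): return c+r*np.array([np.cos(t),np.sin(t)])
for e,col in((0,(0,0,255)),):
    dr(ring(pt(.075,y+np.pi,0),.0115,.11,a),col); dr(ring(pt(.05,th,0),.008,.176,a),col)
dr(ring(c,.018,.143,a),(0,255,0))
cv2.imwrite("pics/w1o.png",im)
```

```text
18.1833
```

View pics/w1o.png

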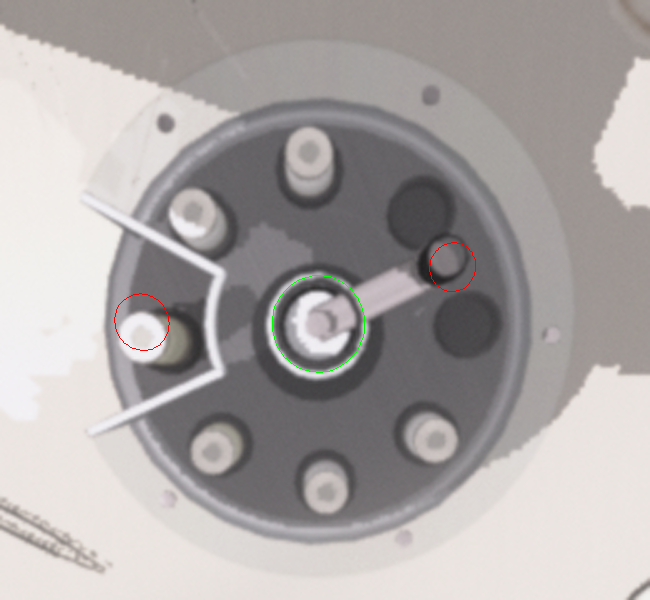

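The tall vial's cap sits at crop pixel (142,337) against a target of (142,322), and the peg lags by a similar amount. That is an undershoot of about 5°, because the fingers are thinner than I assumed. I'll correct the offset and push the rest.

Run:
```python
from path import *
c0=np.load("pose.npy"); c,y=c0[:2],c0[2]
w=dict(np.load("w1.npz"))
pg=onz(w,(378,103.2),.176)[:2]-c; cp=onz(w,(256.8,134.8),.110)[:2]-c
th=y+np.pi+np.radians(-157.5)
e1=np.degrees(np.arctan2(pg[1],pg[0])-th); e2=np.degrees((np.arctan2(cp[1],cp[0])-(y+np.pi)+np.pi)%(2*np.pi)-np.pi)
print("peg err",e1,"cap err",e2,np.hypot(*pg),np.hypot(*cp))
e=np.clip((e1+e2)/2,2,8); off=.0215-.05*np.radians(e); print(e,off)
p=pusher(c,th,.015)
ctrl.move_to(np.r_[p,.25],down(th)); ctrl.move_l(np.r_[p,.153],vel=.12,force_limit=8)
f0=np.array(readout.get_state()["wrist_force"])
print(ctrl.move_l(np.r_[pusher(c,th,off=off),.153],vel=.03,force_limit=10),np.array(readout.get_state()["wrist_force"])-f0)
ctrl.move_l(np.r_[p,.153],vel=.05); ctrl.move_l(np.r_[p,.25],vel=.2)
ctrl.move_to(np.array([.547,-.19,.34]),down(np.pi/2))
w=wrist(); np.savez("w2.npz",**w); print(readout.get_state()["time"])
im=cv2.resize(w["image"][0:240,200:460,::-1],None,fx=2.5,fy=2.5,interpolation=cv2.INTER_CUBIC); a=np.linspace(0,6.28,80)
def dr(P,col,cl=True): cv2.polylines(im,[((proj(w,P)-[200,0])*2.5).round().astype(int).reshape(-1,1,2)],cl,col,1)
def pt(r,t): return c+r*np.array([np.cos(t),np.sin(t)])
dr(ring(pt(.075,y+np.pi),.0115,.11,a),(0,0,255)); dr(ring(pt(.05,th),.008,.176,a),(0,0,255)); dr(ring(c,.018,.143,a),(0,255,0))
cv2.imwrite("pics/w2o.png",im)
```

```text
peg err 4.32027576410245 cap err 4.7072777326502955 0.04866759424076736 0.0751605319656364
4.513776748376372 0.01756098670204343
False [-0.82654024 -0.91991773  0.08543237]
23.7333
```

View pics/w2o.png

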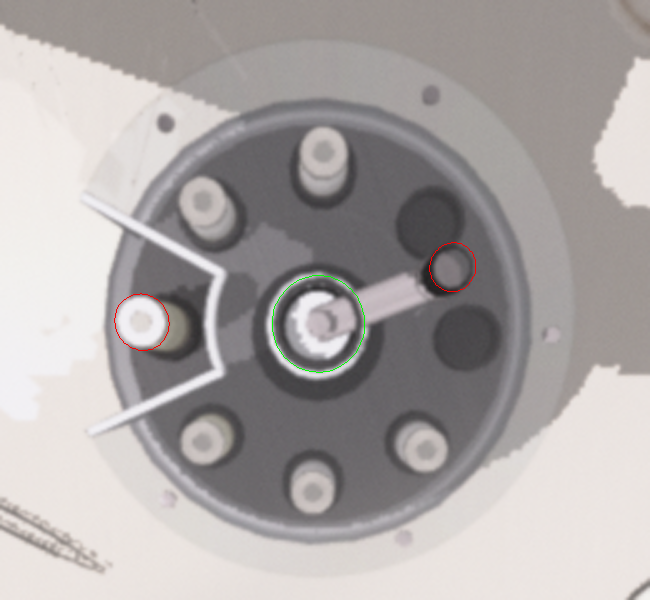

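The tall vial is now centred in the port, its cap at crop (141,322) on the target ring, and the peg matches too. Next I'll point at it.

Run:
```python
from h import *
c0=np.load("pose.npy"); c,y=c0[:2],c0[2]
w=dict(np.load("w2.npz")); v=onz(w,(140.5/2.5+200,322/2.5),.110)[:2]
port=c-.075*np.array([np.cos(y),np.sin(y)]); print(v,port)
p=(v+port)/2
ctrl.move_to(np.r_[p,.25],down(np.pi/2))
print(ctrl.move_l(np.r_[p,.135],vel=.08,force_limit=6))
ctrl.dwell(2.8)
s=readout.get_state(); print(s["time"],s["ee_pos"],s["wrist_force"])
d=viewer.get_image("scene"); cv2.imwrite("pics/fin.png",cv2.resize(d["image"][150:350,230:480,::-1],None,fx=3,fy=3,interpolation=cv2.INTER_CUBIC))
```

```text
[ 0.47277082 -0.10554116] [ 0.47319753 -0.10551536]
False
28.75 [ 0.47296863 -0.10554873  0.13497601] [-0.31481317 -0.35373202  0.10884643]
```

View pics/fin.png

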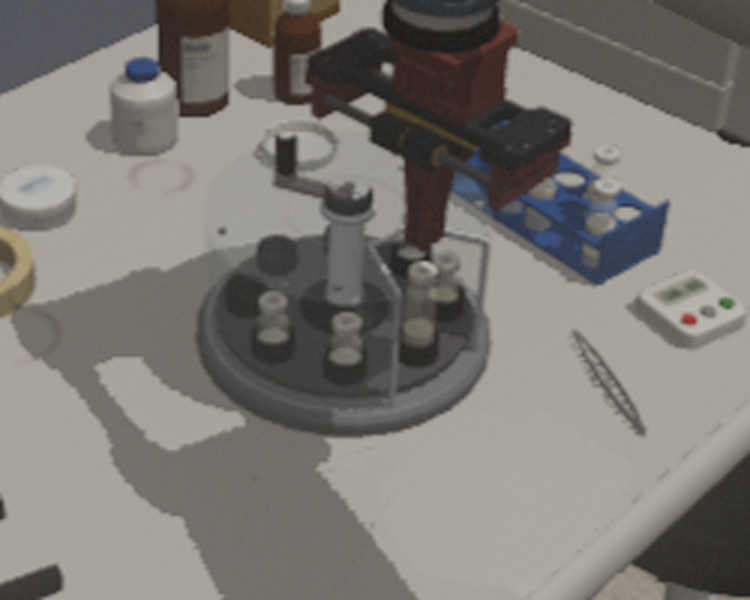

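The tall vial stands in the port at about crop (422,270), and the shut fingertips are straight above its cap, touching nothing. I'm handing in.

```bash
python3 -c "
from plant import order
print(order.hand_in())"
```

```text
the job is handed in; nothing more can be done
None
```

The job is handed in (no verdict came back): the tall vial stands in the middle of the loading port, and the shut fingertips are holding about 25 mm straight above its cap, off the crank and touching nothing.

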